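# Close the storage box hatch and tuck its flap under the lip

### The job

Close the hatch on top of the grey storage box using only a fingertip: push the raised flap over from behind until it lies flat across the opening, then keep it pressed down and push it by its raised rib until its free edge is fully home beneath the retaining lip, so that it stays shut when you take your hand away. Only touch and push: do not pinch the flap, do not lift, tip or shove the box, and leave the stapler, jar, tape dispenser and paperweight where they are.

Things in the scene. Friction and masses are not known exactly. Their poses are not given: they have to be found in the camera images.
- box: smoky grey plastic box, loose, about 1.6 kg, lid 268 x 188 mm. Origin: centre of its underside; z up, x = fold direction, from the flap's hinge to the lip. Flat lid top 75 mm up, with a hatch opening 46 x 50 mm, 15 mm deep, under the closed flap (box x -30 to +16 mm), and two ears 10 mm high beside the hinge (inner faces 38 mm from the middle)
- flap_hinge (a point): middle of the flap's hinge pin, 77.5 mm above the box's underside and 45 mm behind (box -x) the box's centre at the start; the pin (along box y) runs in slots and moves towards the lip with joint hinge_slide
- tuck_flap (a joint): fold angle (rad): 0 = flat on the lid (pressed hard about -0.01), 1.57 = upright, more = leaning back away from the lip; starts at 1.5 to 2.0. Weak spring and friction: the flap stays as it stands at the start, takes under 2 N to fold, and springs up from flat to about 1.2 if let go before it is tucked
- hinge_slide (a joint): how far the flap with its hinge has slid towards the lip (m): 0 at the start (edge 4 mm short of the lip's nose), 0.020 = stop, fully home with 16 mm of the flap under the lip. Sliding takes about 2.5 N, and it stays where it is left
- rib (a point): foot of the raised rib on the flap's outer (upper when flat) face: middle of the rib's side that looks to the hinge, 55 mm from the pin axis. The rib is 50 mm wide, 6 mm thick, stands 6 mm above the face; push on this side of it to slide the flap to the lip. The face between pin and rib is bare. Follows the flap
- flap_edge (a point): middle of the flap's free edge, at mid thickness, 85 mm from the pin axis
- lip (a point): retaining lip fixed on the lid: flat overhang 92 mm wide, 4 mm thick, its underside 3 mm above the flat flap's top (82.5 mm above the box's underside), with an upturned nose 6 mm long, 89 mm high, on the hinge side. The point: middle of the overhang's front lower edge, behind the nose, 50 mm ahead (box +x) of the box's centre
- flap_face: outer half (70 x 81 x 2 mm) of the flap, the face one pushes on; origin at the pin's middle. The whole flap is a stiff plate 70 mm wide, 4 mm thick, 85 mm from pin axis to free edge, pin axis at mid thickness: lying flat, its top is 79.5 mm and its underside 75.5 mm above the box's underside
- flap_under: inner half of the flap's thickness (70 x 81 x 2 mm), the face that comes to lie on the lid; origin at the hinge pin's middle
- stapler: red stapler, 145 x 36 x 60 mm, loose beside the box (box +y side); origin at the centre of its underside
- clip_jar: closed glass jar of steel paper clips, 66 mm across, 75 mm tall, loose beside the box (box -y side, nearer the hinge end); origin at the centre of its underside
- tape_dispenser: aluminium tape dispenser, 150 x 52 x 91 mm, loose beside the box (box -y side, nearer the lip end); origin at the centre of its underside
- paperweight: green glass dome paperweight, 56 mm across, 40 mm tall, standing loose on the box's lid behind the lip; origin at the centre of its underside

How it is judged:
On the way, in this order (a step that is already met when the one before it is completed fails the run):
1. the flap is folded down onto the lid (value of joint tuck_flap below 0.2 rad).
2. the flap's edge is slid home beneath the lip (value of joint tuck_flap below 0.08 rad and value of joint hinge_slide above 0.016 m), for 0.2 s.
At the end, for the whole second after the job is handed in: The flap lies flat (fold angle under 0.08 rad) and has slid more than 16 mm of its 20 mm, its edge below and past the lip's front edge; the box is at rest, upright and within 30 mm of where it stood, and the four other things within 20 mm of where they stood (all of step 2 and z of flap_edge in the frame of lip below 0.001 m and x of flap_edge in the frame of lip above 0.004 m and linear speed of box below 0.01 m/s and distance of box from where it was at the start of the episode below 0.03 m and angle between box's own z axis and vertical below 0.05 rad and distance of each of stapler, clip_jar, tape_dispenser, paperweight from where it was at the start of the episode below 0.02 m); the robot touches nothing.
It fails at once if the flap is pinched between the fingers (pressed on both faces at once) (contact force between the fingers and flap_face above 2 N and contact force between the fingers and flap_under above 2 N).
It fails at once if the box is lifted or tipped (height (world z) of box above 0.012 m or angle between box's own z axis and vertical above 0.08 rad).
It fails at once if the box is shoved more than 30 mm (distance of box from where it was at the start of the episode above 0.03 m).
It fails at once if a bystander is moved or lifted more than 20 mm (distance of any of stapler, clip_jar, tape_dispenser, paperweight from where it was at the start of the episode above 0.02 m).
It also fails if it takes over 38 s, if anything falls off the work surface, if the arm or the gripper's body presses on something with over 40 N, if the wrist force passes 120 N, or if a joint passes its speed limit or range.

### The arm

A 7-joint arm with a two-finger parallel gripper is mounted at the origin on the work surface. World frame = base frame: x ahead of the robot, y to its left, z up, the work surface at z = 0. Lengths are in m, angles in rad, forces in N, time in s.
With the tool pointing down it reaches from about 0.425 to 0.875 m from the base axis. Payload 4.7 kg.
Tool frame: the origin (TCP) lies between the finger pads; the fingertips stand 14 mm ahead of it and the grasp point (between the pads) lies 5 mm behind it; z points along the fingers, y is the line along which they close (so a half turn about z gives the same grasp; the last joint's range is limited). The gripper opens to 87 mm and grips with 3 to 60 N. Pads are 19 mm wide; open, the fingers measure 117 mm over their backs; the gripper's body (75 mm by 190 mm) begins 51 mm behind the grasp point.
Start: joints at [1.244, 0.321, -0.07, 1.45, 0.023, 1.371, -0.057], TCP at [0.217, -0.613, 0.237] pointing down, gripper open.
Joint ranges: [-2.86, 2.86], [-0.3, 2.09], [-1.38, 1.24], [0.06, 2.45], [-1.56, 4.7], [0.09, 2.05], [-2.69, 2.69]. Speed limits (rad/s): [2.57, 2.57, 3.14, 3.14, 3.14, 3.14, 3.14].

### API

Orientations are given as a rotation vector (axis times angle).
In Python, from bench import get_state, get_image, camera_params, close_job gives the robot as it stands. The module is installed in compiled form; this text tells all that it offers.
- The arm moves only by the tool arm_command, never from a script. Its argument "motion" is a list of rows, each a list of 5 numbers: the finger opening in mm, from 0 to 87, then the shift along the tool's x, y, z in mm, then the turn about the tool's z in degrees. In form: [[gripper, x, y, z, spin], ...]. A call has 1 to 5 rows; each row is the pose to reach, as a shift and turn from the pose commanded when the call began, along the tool's axes at that moment; what a row does not reach only later rows make up. A row lasts 1/12 s, in which the tool goes at most 41.7 mm and 7.16 degrees, less where a joint would pass 70% of its speed; a pose out of reach is approached as far as the arm can. A call with a gripper value outside its range is refused whole. The fingers move at their own pace and stop on an object; "newtons" is the grip in N (left out, the last holds). Time passes only in rows, so rows that repeat a pose let the fingers close. It gives the time, the measured TCP pose, the force, the opening and the grip force at its end, in the units of the state.
- get_state(): the state, without advancing time (a new reading comes with each control period).
- get_image(name): name is "scene" or "side" or "wrist"; returns (picture, depth): 480x640x3 uint8, red, green, blue; 480x640 float32, m along the optical axis (not along the pixel's ray), 0 where there is no reading.
- camera_params(name): a dict with "intrinsics" (3x3 intrinsics, pixels), "extrinsics" (4x4, takes a point from camera to world coordinates). Camera axes: x right, y down, z forward; pixel columns grow to the right and rows downward; lengths in m; the calibration is good to about 2 mm. A picture is of the moment at which its call begins: read the wrist's pose just before it. camera_params takes no time and is no camera call; for the wrist camera it gives the pose at the moment of the call.
- close_job(): hands the job in; it is judged then, once.
The state is a dict: "time": time; "joint_positions": joint angles; "qd": joint speeds; "joint_torque": joint torques, N m; "position": TCP position; "tool_rot": TCP orientation; "ft_force": force on the tool from outside, world axes, zero at the start; "torque": the same for the moment, N m; "grip_width": opening from 0.0 (shut) to 1.0 (fully open); "grip_force": force on a finger pad.
Only numpy, scipy, OpenCV 4.12 (cv2) and the standard library are available. Lean on these libraries where they do the work, as an engineer would, in place of code of your own. Each camera call takes 0.05 s, during which the arm holds its last target. There are 200 camera calls.

## Working session

There is one attempt and no reset: what is moved stays moved. The work goes in short steps, Python scripts to look and compute and a tool call to move; the robot and the scene stay as the last step left them, time stands still between calls to the robot, and variables do not carry over. Pictures are saved under pics/ and viewed, at most 10 in all, crops included, and the job is handed in when it is done.

Besides the shell and the picture viewer there is one more tool, called after "Request:" in YAML: its name, and indented under it one key for each argument. arm_command: Moves the arm, as the interface text tells. Its arguments: {"type":"object","properties":{"motion":{"type":"array"},"newtons":{"type":"number"}},"required":["motion"]}

```bash
mkdir -p pics
cat > h.py <<'E'
import numpy as np, cv2
from bench import *
def cloud(n):
    p=camera_params(n); im,d=get_image(n)
    K=np.array(p["intrinsics"]);E=np.array(p["extrinsics"])
    v,u=np.mgrid[:480,:640]
    P=np.stack([(u-K[0,2])/K[0,0]*d,(v-K[1,2])/K[1,1]*d,d],-1)@E[:3,:3].T+E[:3,3]
    P[d==0]=np.nan
    return im,P
E
python3 - <<'E'
from h import *
s=get_state();print(s["time"],s["position"],s["tool_rot"])
for n in("scene","side"):
    im,P=cloud(n);np.savez(n,im=im,P=P);cv2.imwrite(f"pics/{n}0.png",im[...,::-1])
    print(np.round(camera_params(n)["extrinsics"],2).tolist())
E
```

```text
0.0 [ 0.2170346  -0.61213205  0.23546838] [-3.09424550e+00 -5.32514349e-01  6.57781653e-04]
[[-0.58, 0.54, -0.61, 1.05], [0.81, 0.37, -0.45, 0.34], [-0.02, -0.76, -0.66, 0.55], [0.0, 0.0, 0.0, 1.0]]
[[0.94, -0.18, 0.28, 0.42], [-0.33, -0.51, 0.79, -0.55], [-0.0, -0.84, -0.54, 0.46], [0.0, 0.0, 0.0, 1.0]]
```

View pics/scene0.png

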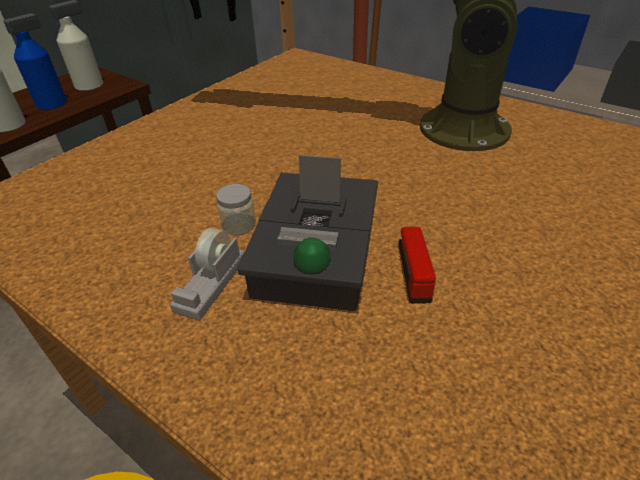

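View pics/side0.png

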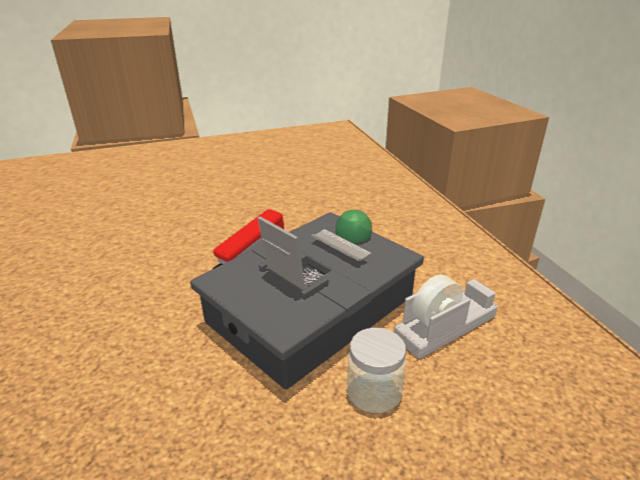

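The scene view shows the upright flap at (320,180), the lip at (308,236) and the dome at (312,256). The side view shows the flap at (282,248), the lip at (342,245), and the jar and tape dispenser in front.

Run:
```python
from h import *
for n in("scene","side"):
    z=np.load(n+".npz");im,P=z["im"].astype(int),z["P"]
    box={"scene":(150,310,240,385),"side":(205,350,185,430)}[n]
    r0,r1,c0,c1=box
    Q=P[r0:r1,c0:c1].reshape(-1,3);I=im[r0:r1,c0:c1].reshape(-1,3)
    g=(I.max(1)-I.min(1)<20)&np.isfinite(Q[:,2])
    L=Q[g&(abs(Q[:,2]-.075)<.005)]
    print(n,len(L),"lid z",np.median(L[:,2]))
    r=cv2.minAreaRect(L[:,:2].astype(np.float32)*1000);print(r)
    h=Q[g&(Q[:,2]>.1)&(Q[:,2]<.2)]
    # flap: coordinates
    print("flap pts",len(h),h.mean(0),h.min(0),h.max(0))
    np.save(n+"_flap",h)
    G=(I[:,1]>I[:,0]+25)&(I[:,1]>I[:,2]+15);print("dome",np.nanmean(Q[G],0),np.nanmax(Q[G],0))
    c=h.mean(0);u,s,vt=np.linalg.svd(h-c,full_matrices=False);print(s,"normal",vt[2])
    lp=Q[g&(Q[:,2]>.084)&(Q[:,2]<.091)];print("z84-91 mean",np.median(lp,0),len(lp))
```

```text
scene 8223 lid z 0.07526807670029623
((595.2924194335938, -60.39009094238281), (268.3827209472656, 249.0858154296875), 26.174983978271484)
flap pts 1390 [ 0.53556192 -0.05457292  0.13171561] [ 0.51675276 -0.08717738  0.10000661] [0.65276482 0.03935055 0.16331437]
dome [0.67806727 0.03347347 0.1029873 ] [0.69547323 0.05319703 0.11666666]
[0.74845511 0.6864768  0.27233329] normal [-0.89902589 -0.40267702 -0.17205713]
z84-91 mean [ 0.62406121 -0.02073962  0.08686702] 949
side 13867 lid z 0.07509196463510304
((597.9900512695312, -75.667724609375), (267.8697814941406, 279.390869140625), 26.156917572021484)
flap pts 1470 [ 0.53351718 -0.062992    0.13431004] [ 0.51508863 -0.0922069   0.10011414] [0.64705802 0.03636741 0.16328872]
dome [0.66117588 0.00925155 0.09982271] [0.69020966 0.03478437 0.11589531]
[0.79053306 0.72301014 0.15873428] normal [0.89115733 0.43444886 0.13073945]
z84-91 mean [ 0.61167217 -0.0399541   0.08659909] 663
```

```bash
python3 - <<'E'
from h import *
a=np.radians(26.17);R=np.array([[np.cos(a),np.sin(a)],[-np.sin(a),np.cos(a)]])
for n in("scene","side"):
    z=np.load(n+".npz");im,P=z["im"].astype(int),z["P"]
    ok=np.isfinite(P[...,2])&(im.max(2)-im.min(2)<20)
    Q=P[ok]; xy=Q[:,:2]@R.T
    m=(abs(Q[:,2]-.075)<.0015)
    mask=np.zeros((480,640),np.uint8);mask[ok]=m
    k,lab,st,_=cv2.connectedComponentsWithStats(mask);i=1+st[1:,4].argmax()
    b=P[lab==i][:,:2]@R.T
    lo,hi=np.percentile(b,.1,0),np.percentile(b,99.9,0);c=(lo+hi)/2
    print(n,"size",hi-lo,"centre box axes",c,"world",R.T@c)
    # flap in box frame
    q=np.c_[xy-c,Q[:,2]]
    f=q[(q[:,2]>.085)&(q[:,2]<.2)&(abs(q[:,0]+.05)<.04)&(abs(q[:,1])<.05)]
    cf=np.polyfit(f[:,2],f[:,0],1);print("flap x=",cf,"at 77.5:",np.polyval(cf,.0775),"angle",np.pi/2-np.arctan(cf[0]),"ztop",f[:,2].max(),"y",f[:,1].min(),f[:,1].max())
    l=q[(q[:,2]>.084)&(q[:,2]<.092)&(abs(q[:,0]-.05)<.02)&(abs(q[:,1])<.06)]
    print("lip",l.min(0),l.max(0),np.median(l,0))
E
python3 -c "
from bench import *;from scipy.spatial.transform import Rotation as R
print(R.from_rotvec(get_state()['tool_rot']).as_matrix().round(3))"
```

```text
scene size [0.26582973 0.18657477] centre box axes [ 0.50782594 -0.28608335] world [ 0.58194146 -0.03278726]
flap x= [-0.1507569  -0.03157915] at 77.5: -0.0432628103990054 angle 1.7204264384786554 ztop 0.1633143716165119 y -0.04365859681021228 0.04482801078724161
lip [ 0.04198931 -0.0466913   0.08404088] [0.06991832 0.04564718 0.09076086] [ 0.05408194 -0.00538128  0.08699432]
side size [0.26490382 0.18735846] centre box axes [ 0.50306669 -0.28782934] world [ 0.57844013 -0.03645327]
flap x= [-0.15489155 -0.03107263] at 77.5: -0.043076727407824186 angle 1.7244667161140301 ztop 0.16328871774824 y -0.04478206224732856 0.04391810232338808
lip [ 0.04436008 -0.04730184  0.0844188 ] [0.06859541 0.04591348 0.09041862] [ 0.05251245 -0.00552049  0.08700469]
[[ 0.942  0.334 -0.001]
 [ 0.334 -0.942  0.002]
 [-0.    -0.002 -1.   ]]
```

Request:
arm_command:
  motion:
    - [0,29,-27,0,-3]
    - [0,58,-54,0,-6.6]
    - [0,87,-81,0,-6.6]
    - [0,116,-108,0,-6.6]
    - [0,145,-135,0,-6.6]

```text
time: 0.52
position: [0.3091, -0.435, 0.236]
tool_rot: [-3.06, -0.71, 0.001]
ft_force: [0.8, 0.4, -0.5]
grip_width: 0.705
grip_force: 0.0
```

Request:
arm_command:
  motion:
    - [0,33,-24,0,0]
    - [0,65,-48,0,0]
    - [0,98,-72,0,0]
    - [0,130,-96,0,0]
    - [0,163,-120,0,0]

```text
time: 0.93
position: [0.4024, -0.2555, 0.2363]
tool_rot: [3.06, 0.709, -0.001]
ft_force: [-0.1, -0.7, 0.7]
grip_width: 0.329
grip_force: 0.0
```

Request:
arm_command:
  motion:
    - [0,32,-24,0,0]
    - [0,65,-48,0,0]
    - [0,97,-72,0,0]
    - [0,130,-96,0,0]
    - [0,162,-120,0,0]

```text
time: 1.35
position: [0.4952, -0.0764, 0.2365]
tool_rot: [3.06, 0.71, -0.0]
ft_force: [1.3, -0.0, 0.5]
grip_width: 0.02
grip_force: 0.0
```

Request:
arm_command:
  motion:
    - [0,0,0,0,0]
    - [0,0,0,0,0]

```text
time: 1.52
position: [0.4954, -0.0755, 0.2363]
tool_rot: [-3.057, -0.719, 0.0]
ft_force: [-1.0, -1.6, -0.8]
grip_width: 0.008
grip_force: 0.0
```

```bash
cat >> h.py <<'E'
C=np.array([.580,-.0345]);a=np.radians(26.17);RB=np.array([[np.cos(a),np.sin(a)],[-np.sin(a),np.cos(a)]])
def tip():
    s=get_state();p=s["position"];b=RB@(p[:2]-C)*1000
    print("t",s["time"],"tip front box x %.1f y %.1f z %.1f"%(b[0]+9.5,b[1],p[2]*1000-14),"F box",RB@s["ft_force"][:2],s["ft_force"][2],s["grip_width"],s["tool_rot"])
E
python3 - <<'E'
from h import *
tip()
im,P=cloud("side");cv2.imwrite("pics/s1.png",cv2.resize(im[130:370,150:470,::-1],None,fx=2,fy=2))
E
```

```text
t 1.5167 tip front box x -84.5 y 0.6 z 222.3 F box [-1.62423406 -0.98155872] -0.7842174737085128 0.007857468603550471 [-3.05747171e+00 -7.19195450e-01  3.53769520e-04]
```

View pics/s1.png

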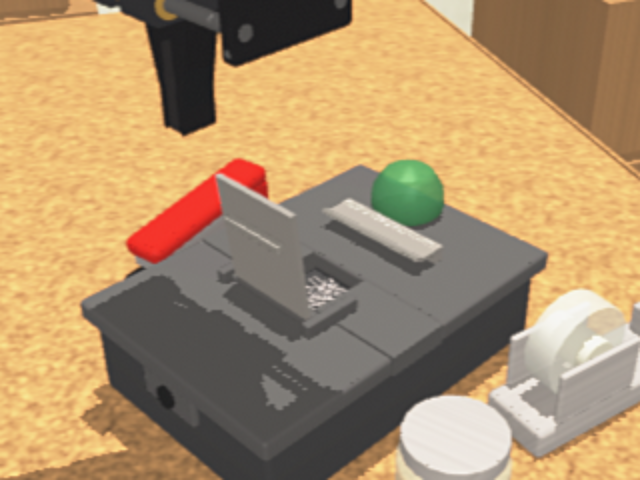

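The fingertip is at (190,120) behind the flap at (265,245) and above everything else, so the way down is clear.

Request:
arm_command:
  motion:
    - [0,0,0,30,0]
    - [0,0,0,60,0]
    - [0,0,0,90,0]
    - [0,0,0,100,0]
    - [0,0,0,100,0]

```text
time: 1.98
position: [0.4921, -0.0797, 0.1337]
tool_rot: [-3.059, -0.706, 0.009]
ft_force: [-0.1, 0.5, 0.2]
grip_width: 0.007
grip_force: 0.0
```

Request:
arm_command:
  motion:
    - [0,10,0,0,0]
    - [0,18,0,0,0]
    - [0,26,0,0,0]
    - [0,34,0,0,0]
    - [0,40,0,0,0]

```text
time: 2.4
position: [0.5326, -0.0601, 0.1376]
tool_rot: [3.059, 0.711, 0.003]
ft_force: [0.3, -0.2, 0.3]
grip_width: 0.006
grip_force: 0.2
```

```bash
python3 -c "
from h import *
tip()"
```

```text
t 2.4 tip front box x -44.3 y -2.0 z 123.6 F box [ 0.1999098  -0.31411723] 0.2548997055218308 0.006379481777227719 [3.05941534 0.71102499 0.00315246]
```

Request:
arm_command:
  motion:
    - [0,6,0,0,0]
    - [0,12,0,2,0]
    - [0,18,0,4,0]
    - [0,24,0,7,0]
    - [0,29,0,11,0]

```text
time: 2.82
position: [0.5576, -0.0476, 0.1253]
tool_rot: [3.06, 0.71, 0.001]
ft_force: [1.0, -0.1, 0.6]
grip_width: 0.004
grip_force: 0.4
```

Run:
```python
from h import *
tip()
im,P=cloud("side");cv2.imwrite("pics/s2.png",cv2.resize(im[130:370,150:470,::-1],None,fx=2,fy=2))
```

```text
t 2.8167 tip front box x -16.4 y -1.9 z 111.3 F box [ 0.84030644 -0.53418118] 0.5872959131526767 0.003958804577421921 [3.06014119e+00 7.10197014e-01 5.86001950e-04]
```

View pics/s2.png

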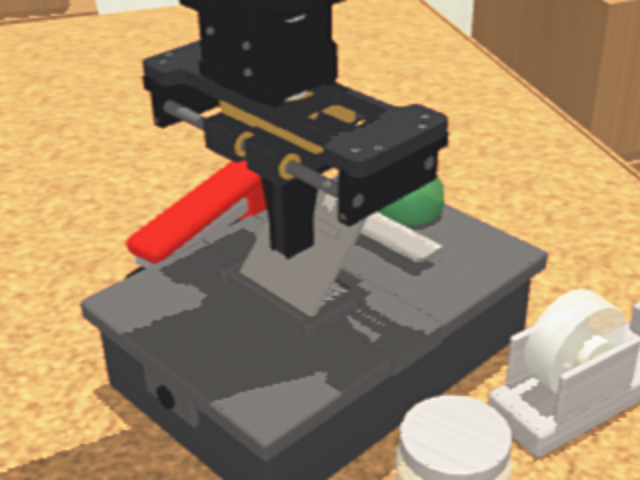

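The tip at (290,250) is pushing the flap's outer face, and the flap is now at about 45°. Everything else is untouched.

Request:
arm_command:
  motion:
    - [0,5,0,5,0]
    - [0,9,0,10,0]
    - [0,12,0,16,0]
    - [0,14,0,22,0]
    - [0,15,0,27,0]

```text
time: 3.28
position: [0.5707, -0.041, 0.0978]
tool_rot: [-3.06, -0.71, -0.001]
ft_force: [0.4, -0.5, 1.6]
grip_width: 0.006
grip_force: 0.6
```

```bash
python3 -c "
from h import *
tip()"
```

```text
t 3.2833 tip front box x -1.8 y -1.8 z 83.8 F box [ 0.1692235  -0.66765848] 1.6106876063247433 0.005994343289757342 [-3.05998249e+00 -7.10462133e-01 -6.64125451e-04]
```

Request:
arm_command:
  motion:
    - [0,0,0,2,0]
    - [0,0,0,4,0]
    - [0,0,0,6,0]
    - [0,0,0,7,0]
    - [0,0,0,7,0]

```text
time: 3.7
position: [0.5705, -0.0411, 0.0937]
tool_rot: [3.059, 0.71, 0.0]
ft_force: [-4.0, 1.3, 13.1]
grip_width: 0.009
grip_force: 6.5
```

Run:
```python
from h import *
tip()
im,P=cloud("side");cv2.imwrite("pics/s3.png",cv2.resize(im[130:370,150:470,::-1],None,fx=2,fy=2))
```

```text
t 3.7 tip front box x -1.9 y -1.8 z 79.7 F box [-3.02185166  2.88498887] 13.115917636281068 0.009004903168091938 [3.05942243e+00 7.09920539e-01 2.52615118e-04]
```

View pics/s3.png

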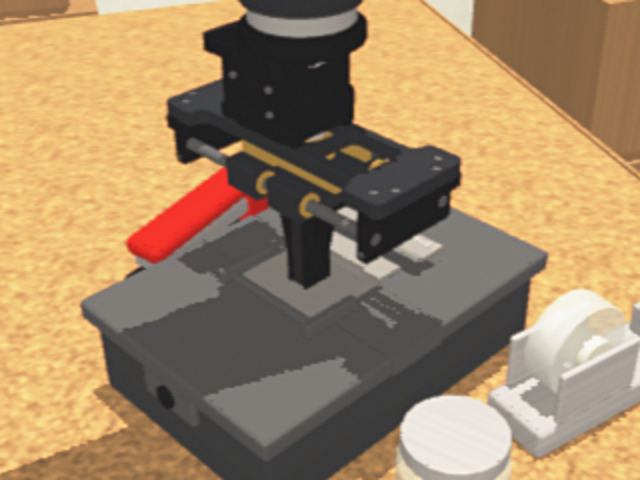

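The flap is flat under the tip at (307,285), with the finger on the bare face on the hinge side of the rib. I'll ease the press slightly and slide forward.

Request:
arm_command:
  motion:
    - [0,3,0,-1,0]
    - [0,6,0,-1.5,0]
    - [0,9,0,-1.5,0]
    - [0,11,0,-1.5,0]
    - [0,13,0,-1.5,0]

```text
time: 4.17
position: [0.5814, -0.0363, 0.0937]
tool_rot: [3.059, 0.709, -0.003]
ft_force: [-5.2, -1.3, 8.3]
grip_width: 0.006
grip_force: 4.1
```

```bash
python3 -c "
from h import *
tip()"
```

```text
t 4.1667 tip front box x 10.0 y -2.3 z 79.7 F box [-5.2537575   1.15165081] 8.31190036174651 0.005595464975340727 [ 3.05948448e+00  7.08933178e-01 -2.94422092e-03]
```

Request:
arm_command:
  motion:
    - [0,2,0,0,0]
    - [0,4,0,0,0]
    - [0,6,0,0,0]
    - [0,8,0,0,0]
    - [0,10,0,0,0]

```text
time: 4.58
position: [0.5904, -0.032, 0.0937]
tool_rot: [3.059, 0.709, -0.003]
ft_force: [-3.4, -0.7, 6.9]
grip_width: 0.005
grip_force: 4.0
```

Run:
```python
from h import *
tip()
im,P=cloud("side");cv2.imwrite("pics/s4.png",cv2.resize(im[170:350,180:420,::-1],None,fx=3,fy=3))
```

```text
t 4.5833 tip front box x 19.9 y -2.3 z 79.7 F box [-3.31516125  0.85409074] 6.866474295932074 0.005162570516041314 [ 3.05949710e+00  7.08833207e-01 -3.04926282e-03]
```

View pics/s4.png

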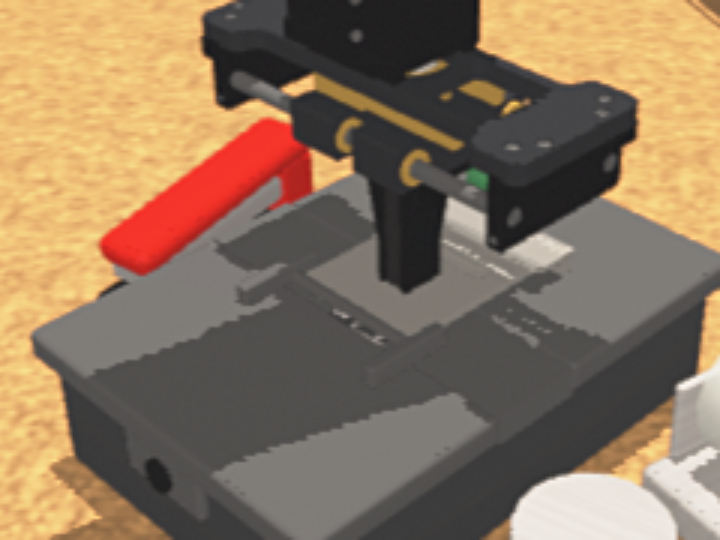

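The flap is sliding: its rear edge near (345,320) has moved forward of the ears. I'll go on to the stop.

Request:
arm_command:
  motion:
    - [0,2,0,0,0]
    - [0,4,0,0,0]
    - [0,6,0,0,0]
    - [0,8,0,0,0]
    - [0,9,0,0,0]

```text
time: 5.05
position: [0.5978, -0.0293, 0.0937]
tool_rot: [3.058, 0.708, -0.006]
ft_force: [-6.1, -2.8, 10.4]
grip_width: 0.005
grip_force: 5.0
```

```bash
python3 -c "
from h import *
tip()"
```

```text
t 5.05 tip front box x 27.7 y -3.2 z 79.7 F box [-6.74636199  0.16654244] 10.36262772876745 0.0045520117192319465 [ 3.05831399  0.70758287 -0.00620975]
```

Request:
arm_command:
  motion:
    - [0,1,0,0,0]
    - [0,2,0,0,0]
    - [0,2,0,0,0]

```text
time: 5.3
position: [0.5997, -0.0285, 0.0937]
tool_rot: [3.058, 0.707, -0.006]
ft_force: [-7.0, -3.0, 9.4]
grip_width: 0.005
grip_force: 4.7
```

```bash
python3 -c "
from h import *
tip()"
```

```text
t 5.3 tip front box x 29.8 y -3.3 z 79.7 F box [-7.55837524  0.3794473 ] 9.353385416874854 0.005240711549802098 [ 3.05827308  0.70745076 -0.00571992]
```

Run:
```python
from h import *
im,P=cloud("side");cv2.imwrite("pics/s5.png",cv2.resize(im[170:350,180:420,::-1],None,fx=3,fy=3))
z=np.load("side.npz");
def lid(P,im):
    g=(abs(P[...,2]-.075)<.0015)&(im.astype(int).max(2)-im.astype(int).min(2)<20)
    k,lab,st,_=cv2.connectedComponentsWithStats(g.astype(np.uint8));i=1+st[1:,4].argmax()
    b=P[lab==i][:,:2]@RB.T;return np.percentile(b,.3,0),np.percentile(b,99.7,0)
print(lid(z["P"],z["im"]),lid(P,im))
q=np.concatenate([(P[...,:2]-C)@RB.T,P[...,2:]],-1)*1000
c=camera_params("side")
# profile of height along box x, strips beside the finger
for y0 in(-28,24):
    for x in range(-60,60,3):
        m=(abs(q[...,0]-x)<1.5)&(abs(q[...,1]-y0)<6)
        if m.sum():print(x,round(float(np.median(q[...,2][m])),1),end="; ")
    print()
```

```text
(array([ 0.37143058, -0.38109831]), array([ 0.63422681, -0.19556741])) (array([ 0.3714708 , -0.38107091]), array([ 0.63362235, -0.19488582]))
-60 74.9; -57 75.4; -54 75.2; -51 75.1; -48 75.5; -45 75.1; -42 75.1; -39 75.4; -36 75.1; -33 75.3; -30 75.9; -27 79.6; -24 80.6; -21 160.7; -18 163.4; -15 174.3; -12 302.2; -9 338.8; -6 328.4; -3 331.7; 0 341.1; 3 321.9; 6 264.4; 9 260.2; 12 192.0; 15 188.3; 18 185.8; 21 184.1; 24 184.7; 27 183.9; 30 174.2; 33 184.0; 36 182.8; 39 259.2; 42 261.9; 45 88.1; 48 83.8; 51 86.4; 54 86.7; 57 86.3; 
-60 75.2; -57 75.1; -54 75.2; -51 75.2; -48 75.0; -45 75.0; -42 75.7; -39 74.8; -36 75.3; -33 75.2; -30 75.5; -27 78.5; -24 79.7; -21 79.9; -18 168.8; -15 173.9; -12 245.0; -9 254.5; -6 189.7; -3 220.5; 0 208.4; 3 209.3; 6 81.0; 9 79.4; 12 79.4; 15 79.8; 18 79.5; 21 80.0; 24 79.3; 27 79.3;
```

View pics/s5.png

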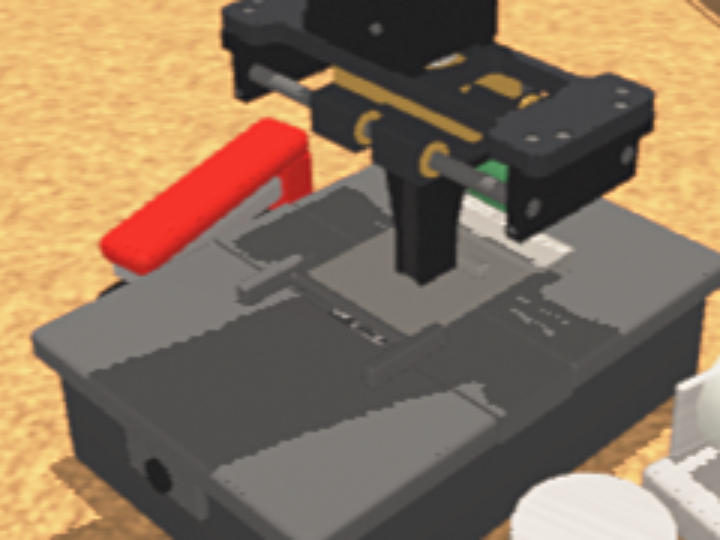

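Request:
arm_command:
  motion:
    - [0,1,0,0,0]
    - [0,2,0,0,0]
    - [0,3,0,0,0]
    - [0,3,0,0,0]

```text
time: 5.68
position: [0.6004, -0.0283, 0.0936]
tool_rot: [3.058, 0.706, -0.013]
ft_force: [-11.8, -3.8, 14.3]
grip_width: 0.008
grip_force: 7.9
```

Run:
```python
from h import *
tip()
im,P=cloud("side")
q=np.concatenate([(P[...,:2]-C)@RB.T,P[...,2:]],-1)*1000
m=(abs(q[...,1])<30)&(q[...,2]>77.8)&(q[...,2]<82)&(q[...,0]>-50)&(q[...,0]<0)
print("rear edge x",np.percentile(q[...,0][m],[0,2,5]))
m=(q[...,2]>82.5)&(q[...,2]<88)&(q[...,0]>10)&(q[...,0]<42)&(abs(q[...,1])<30)
print("rib",m.sum(),np.percentile(q[m],[5,50,95],axis=0))
m=(q[...,2]>79)&(q[...,2]<88)&(q[...,0]<-20)&(abs(q[...,1])>37)&(abs(q[...,1])<50)&(q[...,0]>-70)
print("ears",m.sum(),np.percentile(q[m],[2,50,98],axis=0))
```

```text
t 5.6833 tip front box x 30.6 y -3.4 z 79.6 F box [-12.25933493   1.74971812] 14.289600142284572 0.00804450558795739 [ 3.05785943  0.70627465 -0.01346325]
rear edge x [-30.31962256 -28.64862921 -27.90524027]
rib 78 [[ 12.02094403 -25.04048539  82.75305213]
 [ 29.53123807 -12.91143053  84.94676797]
 [ 34.35452606 -10.40459726  87.37047362]]
ears 318 [[-55.53862447 -45.76714805  79.30047346]
 [-38.92636365 -39.33429282  84.1575345 ]
 [-20.55821627  43.8023325   86.13888271]]
```

Force jumped to 12 N with almost no travel, and the tip is at box x ≈ 30.6 mm, which is where the rib stands when fully home. I'll lift straight off.

Request:
arm_command:
  motion:
    - [0,-2,0,-2,0]
    - [0,-3,0,-5,0]
    - [0,-3,0,-9,0]
    - [0,-3,0,-30,0]
    - [0,-3,0,-60,0]

```text
time: 6.15
position: [0.5992, -0.0259, 0.151]
tool_rot: [-3.058, -0.71, 0.006]
ft_force: [0.3, -0.3, 0.5]
grip_width: 0.006
grip_force: 0.0
```

Request:
arm_command:
  motion:
    - [0,-20,0,-35,0]
    - [0,-55,0,-50,0]
    - [0,-90,0,-60,0]
    - [0,-120,0,-60,0]
    - [0,-120,0,-60,0]

```text
time: 6.57
position: [0.4899, -0.0824, 0.2139]
tool_rot: [3.058, 0.702, -0.002]
ft_force: [0.1, -0.2, -0.1]
grip_width: 0.01
grip_force: 0.0
```

Run:
```python
from h import *
tip()
im,P=cloud("side");cv2.imwrite("pics/s6.png",cv2.resize(im[170:350,180:420,::-1],None,fx=3,fy=3))
q=np.concatenate([(P[...,:2]-C)@RB.T,P[...,2:]],-1)*1000
for y0 in(-28,0,24):
    for x in range(-60,66,3):
        m=(abs(q[...,0]-x)<1.5)&(abs(q[...,1]-y0)<6)
        if m.sum():print(x,round(float(np.median(q[...,2][m])),1),end="; ")
    print()
```

```text
t 6.5667 tip front box x -92.5 y -3.3 z 199.9 F box [-0.01824462 -0.26638561] -0.14093440829697323 0.00972039869826982 [ 3.05798821e+00  7.02084361e-01 -1.88380143e-03]
-60 75.3; -57 74.9; -54 75.1; -51 75.0; -48 75.2; -45 74.8; -42 75.0; -39 75.1; -36 75.5; -33 75.2; -30 77.3; -27 79.8; -24 80.6; -21 80.0; -18 79.8; -15 80.0; -12 80.1; -9 80.4; -6 80.4; -3 80.4; 0 80.6; 3 80.4; 6 80.6; 9 80.8; 12 80.9; 15 80.6; 18 81.2; 21 80.6; 24 81.1; 27 81.4; 30 81.9; 33 82.7; 36 81.5; 39 81.9; 42 82.4; 45 86.6; 48 82.7; 51 86.4; 54 86.2; 57 86.4; 60 86.9; 63 86.4; 
-60 75.3; -57 75.0; -54 74.9; -51 74.6; -48 75.1; -45 75.2; -42 75.4; -39 74.9; -36 75.4; -33 75.1; -30 79.1; -27 80.0; -24 80.5; -21 79.0; -18 79.7; -15 70.8; -12 80.2; -9 80.3; -6 80.5; -3 80.4; 0 80.1; 3 80.7; 6 80.8; 9 80.7; 12 81.2; 15 81.3; 18 81.4; 21 81.6; 24 81.4; 27 81.3; 30 84.6; 33 87.6; 36 87.3; 42 82.2; 45 86.6; 48 82.3; 51 86.5; 54 86.8; 57 86.5; 60 86.4; 63 86.4; 
-60 75.1; -57 74.9; -54 75.0; -51 75.0; -48 75.2; -45 74.8; -42 74.9; -39 74.9; -36 75.0; -33 75.2; -30 75.4; -27 78.9; -24 76.1; -21 78.9; -18 79.3; -15 79.0; -12 79.7; -9 80.2; -6 80.1; -3 80.7; 0 80.8; 3 80.6; 6 80.6; 9 80.3; 12 81.1; 15 81.5; 18 81.3; 21 81.5; 24 81.1; 27 81.6; 30 84.3; 33 87.2; 36 87.7; 42 82.2; 45 86.6; 48 82.3; 51 86.9; 54 86.4; 57 86.6; 60 86.6; 63 86.6;
```

View pics/s6.png

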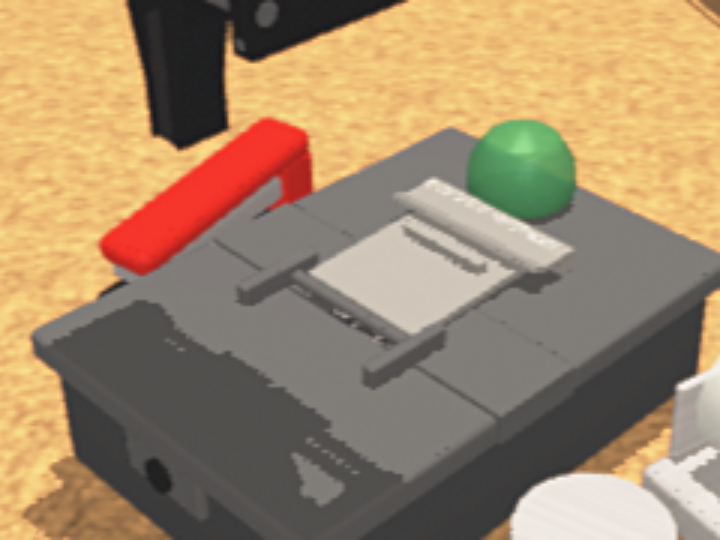

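The flap lies flat from (365,275) to the lip at (485,225). Its rib foot is at box x ≈ 30 mm (home), the tilt is about 0.035 rad, and the arm is clear.

```bash
python3 -c "
from bench import *
print(close_job())"
```

```text
the job is handed in; nothing more can be done
None
```

The hatch is shut: the flap stays down under the retaining lip at about 0.035 rad, slid about 19–20 mm of its 20 mm by my camera measurement. The box moved less than 1 mm, the other things look untouched though I didn't measure them, and the job was handed in at about 6.6 s with no verdict returned.

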